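# Pin the loose section of a shunting-plank layout to the fixed one

### The job

Join the two halves of the little model railway plank: clear away whatever stands in the way and leave it standing upright on the table, slide the loose section along the table until its steel lug is fully home in the fork of the fixed section and the board ends meet, then push the brass-headed pin through fork and lug until its head seats against the fork. Upset nothing: the jars and the glue bottle must never be tipped over, and the red pickup parked on the loose section must stay on it, on its wheels.

Things in the scene. Friction and masses are not known exactly. Their poses are not given: they have to be found in the camera images.
- fixed_section: Fixed half of a model railway plank: board 90 mm (its x, front to back) x 160 (y) x 28 high, screwed down. Origin: centre of its underside; z up; x away from the robot, y to its left. Joint end: face y = -80 mm; front edge x = -45. Track along the back; shed (67 mm above table) and fir (91) left of y = -12. But for listed things the table is bare 90 mm in front; little room behind (model track).
- fork_eye (a point): Middle of the fork slot on the hole axis: x = -13.5, y = -98, z = +42 mm of the fixed section, axes as there. The aluminium fork stands out over the gap, 31 to 53 mm above the table: two cheeks with holes along x. Near cheek (the pin's guide): x = -45 to -19, 9 mm hole; slot for the lug 11 mm wide, x = -19 to -8; far cheek x = -8 to +2, 10 mm hole.
- fork_mouth (a point): Middle of the slot's open end, where the lug enters: x = -13.5, y = -121, z = +42 mm of the fixed section, axes as there. From y = -108 to -121 flared lips widen the slot from 11 to about 22 mm, so a lug that is up to 5 mm off is led in.
- loose_section: Loose half of the plank, 0.3 to 0.65 kg, right of the fixed one on the table: board 90 mm (x) x 130 (y) x 28 high, too wide to grasp: push it. Origin: centre of its underside; z up; axes roughly as the fixed section's, yaw within 0.25 rad of it. Joint end: face y = +65 mm. Home when the end faces meet: origin at x = 0, y = -145 mm of the fixed section, same yaw. Right of it the table is bare to y = -0.38 m of the robot.
- push_face (a point): Middle of the loose section's outer end, a flat upright face 90 mm wide and 28 high, clear on the outside, the place to push: at x = 0, y = -65, z = +14 mm of the loose section, axes as there. A 17 mm high buffer stop stands on the deck above it.
- lug_eye (a point): Centre of the lug's hole: x = -13.5, y = +47, z = +42 mm of the loose section, axes as there. The steel lug stands upright on the deck, 8 mm thick (x = -17.5 to -9.5), y = +24 to +61 with a rounded nose, 29 to 55 mm above the table; its 11 mm hole runs along x. It coincides with fork_eye when home, with 1.5 mm play in the slot on either side.
- pin_head (a point): Centre of the outer face of the pin's brass head (18 mm across, 6 thick, slightly domed). Steel pin 8 mm thick, 52 long under the head, round nose, 30 g, greased; x from head to nose. It lies level on the hole axis, started 21 to 25 mm deep in the near cheek, sticking out in front. Seated, the head lies on the near cheek: this point at x = -51, y = -98, z = +42 mm of the fixed section.
- truck_mid (a point): Middle (half-way up) of a red toy pickup, 22 x 56 x 23 mm, 30 g, loose, parked along y on the front half of the loose section's deck (its underside 29 mm above the table), away from the lug; z up.
- red_jar_mid (a point): Middle (18 mm up) of a jar of red paint with a white lid, 29 mm across, 36 high, standing on the table; z up. The two jars and the glue bottle stand in varying order: one in the gap between the sections, one in front of the gap right beside the pin's head, one in front of the fixed section.
- yellow_jar_mid (a point): Middle (21.5 mm up) of a jar of yellow paint with a white lid, 34 mm across, 43 high, standing on the table; z up.
- glue_mid (a point): Middle (46.5 mm up) of a white glue bottle, 43 mm across, narrowing to a nozzle towards its top at 93 mm, about 0.12 kg, standing on the table; z up.

How it is judged (in metres and radians):
On the way:
1. the loose section is home: its lug lies in the fork with the holes in line (within 2.5 mm) and the board ends parallel, the pin not yet pushed in (y of lug_eye in the frame of fixed_section between -0.1005 and -0.0955 m and x of lug_eye in the frame of fixed_section between -0.0165 and -0.0105 m and z of lug_eye in the frame of fixed_section between 0.039 and 0.045 m and angle between the y axis of loose_section and the y axis of fixed_section, either way round below 0.035 rad and x of pin_head in the frame of fixed_section below -0.06 m), for 0.2 s.
At the end, for the whole second after the job is handed in: Lug hole within 2.5 mm of the fork axis (3 mm across), boards parallel within 2 degrees; pin along the axis, its head within 2.5 mm of the fork; jars and glue bottle upright on the table; pickup on its wheels on the loose section; all at rest (y of lug_eye in the frame of fixed_section between -0.1005 and -0.0955 m and x of lug_eye in the frame of fixed_section between -0.0165 and -0.0105 m and z of lug_eye in the frame of fixed_section between 0.039 and 0.045 m and angle between the y axis of loose_section and the y axis of fixed_section, either way round below 0.035 rad and x of pin_head in the frame of fixed_section above -0.0535 m and y of pin_head in the frame of fixed_section between -0.101 and -0.095 m and z of pin_head in the frame of fixed_section between 0.039 and 0.045 m and angle between the x axis of pin_head and the x axis of fixed_section, either way round below 0.08 rad and angle between each of red_jar_mid, yellow_jar_mid, glue_mid's own z axis and vertical below 0.12 rad and height (world z) of red_jar_mid between 0.012 and 0.024 m and height (world z) of yellow_jar_mid between 0.0155 and 0.0275 m and height (world z) of glue_mid between 0.0405 and 0.0525 m and angle between truck_mid's own z axis and vertical below 0.15 rad and z of truck_mid in the frame of loose_section between 0.0343 and 0.0463 m and linear speed of loose_section below 0.01 m/s); the robot touches nothing.
It fails at once if a jar or the glue bottle is tipped over (angle between any of red_jar_mid, yellow_jar_mid, glue_mid's own z axis and vertical above 0.5 rad).
It fails at once if the pickup is tipped over or falls off the loose section (angle between truck_mid's own z axis and vertical above 0.5 rad or z of truck_mid in the frame of loose_section below 0.03 m).
It also fails if it takes over 69 s, if anything falls off the work surface, if the arm or the gripper's body presses on something with over 40 N, if the wrist force passes 120 N, or if a joint passes its speed limit or range.

### The arm

A 6-joint arm with a two-finger parallel gripper is mounted at the origin on a cart in front of the work surface, level with it; the furniture and walls round the work are solid. World frame = base frame: x ahead of the robot, y to its left, z up, the work surface at z = 0. Lengths are in mm, angles in degrees, forces in N, time in s.
With the tool pointing down it reaches from about 350 to 975 mm from the base axis. Payload 7.1 kg.
Tool frame: the origin (TCP) lies midway between the tips of the shut fingers; the grasp point (between the pads) lies 19 mm behind it; z points along the fingers, y is the direction in which the jaws open and shut (so a half turn about z gives the same grasp; the last joint's range is limited). The gripper opens to 88 mm and grips with 3 to 60 N. Pads are 20 mm wide; open, the fingers measure 115 mm over their backs; the gripper's body (75 mm by 178 mm) begins 61 mm behind the grasp point.
Start: joints at [67.552, 24.242, 93.386, -0, 62.372, -1.089], TCP at [227.608, 582.065, 222.675] pointing down, gripper open.
Joint ranges: [-172.04, 172.04], [-51.8, 120.97], [4.93, 147.93], [-75.15, 255.16], [6.16, 154.13], [-145.62, 145.62]. Speed limits (degrees/s): [136.94, 136.94, 172.46, 180, 180, 180].

### API

Orientations are given as a 3x3 rotation matrix whose columns are the frame's x, y, z axes.
In Python, from cell import get_state, imaging, hand_in gives the robot as it stands. The module is installed in compiled form; this text tells all that it offers.
- The arm moves only by the tool jog_arm, never from a script. Its argument "plan" is one flat list of numbers, 7 for each row, row after row: the shift along the world's x, y, z in mm, then the turn, a rotation vector about the world's x, y, z in degrees, then the finger opening in mm, from 0 to 87.8. In form: [x, y, z, ax, ay, az, fingers, x, y, z, ax, ay, az, fingers, ...]. A call has exactly 8 rows; each row shifts and turns the pose as measured when the row begins; what a row does not reach is not made up. A row lasts 1/12 s, in which the tool goes at most 41.7 mm and 7.16 degrees, less where a joint would pass 70% of its speed; a pose out of reach is approached as far as the arm can. A call is refused whole if a number of a shift passes 41.7 or a number of a turn 7.16, either way. A call with a gripper value outside its range is refused whole. The fingers move at their own pace and stop on an object; the grip force is fixed at half the most. Time passes only in rows, so rows that do not move let the fingers close, or fill a call up. It gives the time, the measured TCP pose, the force and the opening at its end, in the units of the state.
- get_state(): the state, without advancing time (a new reading comes with each control period).
- imaging.camera(name): name is "scene" or "top" or "wrist"; returns a dict with "image" (384x512x3 uint8, blue, green, red), "fx", "fy", "cx", "cy" (pixels), "T" (4x4, takes a point from camera to world coordinates); the wrist camera has in their place "T_tool_cam" (4x4, takes a point from camera to tool coordinates, whose origin is the TCP and whose axes are the flange's). Camera axes: x right, y up, looking along -z (the intrinsics and any distortion apply to the point x, -y, -z); pixel columns grow to the right and rows downward; lengths in mm; the calibration is good to about 2 mm. A picture is of the moment at which its call begins: read the wrist's pose just before it. There is no depth.
- hand_in(): hands the job in, once; it reports no verdict.
The state is a dict: "clock": time; "q": joint angles; "dq": joint speeds; "effort": joint torques, N m; "ee_pos": TCP position; "eef_rot": TCP orientation; "contact_force": force on the tool from outside, world axes, zero at the start; "torque": the same for the moment, N m; "finger_gap": finger opening in mm.
Only numpy, scipy, OpenCV 4.12 (cv2) and the standard library are available. Lean on these libraries where they do the work, as an engineer would, in place of code of your own. Each camera call takes 0.05 s, during which the arm holds its last target. There are 200 camera calls.

## Working session

There is one attempt and no reset: what is moved stays moved. The work goes in short steps, Python scripts to look and compute and a tool call to move; the robot and the scene stay as the last step left them, time stands still between calls to the robot, and variables do not carry over. Pictures are saved under pics/ and viewed, about 8 in all and at most 12, crops included, and the job is handed in when it is done.

Besides the shell and the picture viewer there is one more tool, called by a JSON object that holds its "op" and its "data", one argument or row to a line. jog_arm: Moves the arm, as the interface text tells. Its arguments: {"type":"object","properties":{"plan":{"type":"array"}},"required":["plan"]}

```bash
mkdir -p pics; cat > h.py <<'E'
import numpy as np, cv2
from cell import get_state, imaging, hand_in
def shot(n,f=None):
    s=get_state(); c=imaging.camera(n); c['s']=s
    if n=='wrist':
        T=np.eye(4);T[:3,:3]=np.array(s['eef_rot']);T[:3,3]=s['ee_pos'];c['T']=T@c['T_tool_cam']
    if f: cv2.imwrite('pics/'+f,c['image'])
    return c
def ray(c,u,v,z):
    d=np.array([(u-c['cx'])/c['fx'],-(v-c['cy'])/c['fy'],-1.]);T=np.array(c['T']);d=T[:3,:3]@d;o=T[:3,3]
    return o+d*(z-o[2])/d[2]
def proj(c,p):
    T=np.array(c['T']);q=T[:3,:3].T@(np.array(p)-T[:3,3]);return c['cx']+c['fx']*q[0]/-q[2],c['cy']-c['fy']*q[1]/-q[2]
E
python3 - <<'E'
from h import *
a=shot('top','t0.png');b=shot('scene','s0.png')
print({k:v for k,v in a.items() if k not in('image',)});print(b['T'],b['fx'],b.keys())
np.savez('t0.npz',**{k:a[k] for k in('image','fx','fy','cx','cy','T')});np.savez('s0.npz',**{k:b[k] for k in('image','fx','fy','cx','cy','T')})
E
```

```text
{'fx': 459.31861668298455, 'fy': 459.31861668298455, 'cx': 257.45938419663037, 'cy': 190.09930050311658, 'T': array([[-9.47048084e-02,  9.75080611e-01, -2.00621041e-01,
         3.36390736e+02],
       [-9.95500823e-01, -9.21502980e-02,  2.20552433e-02,
         8.20178158e+01],
       [ 3.01835140e-03,  2.01807150e-01,  9.79420627e-01,
         9.02637857e+02],
       [ 0.00000000e+00,  0.00000000e+00,  0.00000000e+00,
         1.00000000e+00]]), 's': {'clock': 0.0, 'q': array([ 6.75511006e+01,  2.42830635e+01,  9.34334484e+01, -1.30286256e-03,
        6.23730875e+01, -1.08811439e+00]), 'dq': array([ 0.02841789, -0.01701756,  0.01923722,  0.05594457,  0.0499619 ,
        0.0451837 ]), 'effort': array([ 8.38277192e-04, -5.44631302e+01, -2.73665947e+01,  6.43760199e-02,
        2.26516742e-02, -1.13534604e-04]), 'ee_pos': array([227.40427127, 581.53735244, 221.90279167]), 'eef_rot': array([[-9.31309174e-01,  3.64229169e-01, -5.78533050e-04],
       [ 3.64229628e-01,  9.31308041e-01, -1.45299261e-03],
       [ 9.57019284e-06, -1.56390422e-03, -9.99998777e-01]]), 'contact_force': array([ 1.17660384,  0.40120338, -0.18864683]), 'torque': array([ 0.02198922, -0.01795092, -0.01386222]), 'finger_gap': 88.11920867750186}}
[[ 8.64573999e-01  3.79128193e-01 -3.29808449e-01  2.22068173e+02]
 [-5.02487897e-01  6.57774272e-01 -5.61105089e-01 -4.11902982e+02]
 [ 4.20875432e-03  6.50841625e-01  7.59201861e-01  7.52871777e+02]
 [ 0.00000000e+00  0.00000000e+00  0.00000000e+00  1.00000000e+00]] 370.6191570762492 dict_keys(['image', 'fx', 'fy', 'cx', 'cy', 'T', 's'])
```

View pics/t0.png

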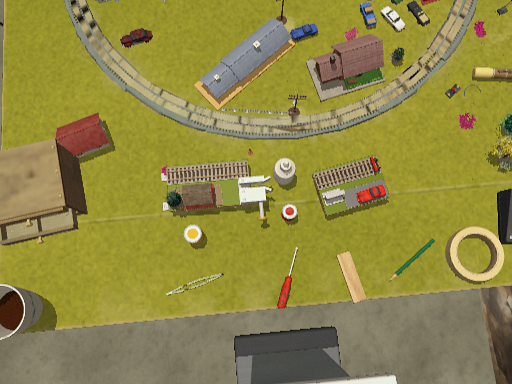

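View pics/s0.png

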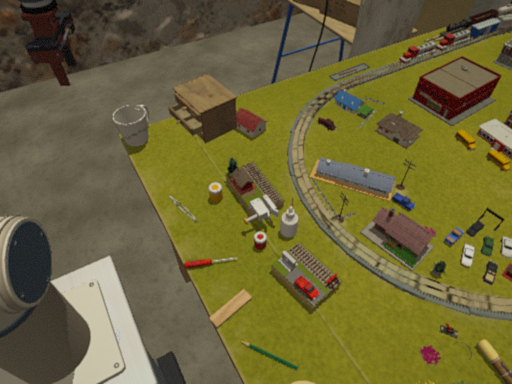

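The top view shows the glue bottle in the gap (285,170), the red jar by the pin (289,212) and the yellow jar at (193,234). The fixed section runs from about x=165 to 268, and the loose section is at (350,187). I'll enlarge that part of the picture.

```bash
python3 - <<'E'
import cv2
i=cv2.imread('pics/t0.png')[145:250,155:395]
cv2.imwrite('pics/t0c.png',cv2.resize(i,None,fx=3.333,fy=3.333,interpolation=cv2.INTER_CUBIC))
E
```

```text
(no output)
```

View pics/t0c.png

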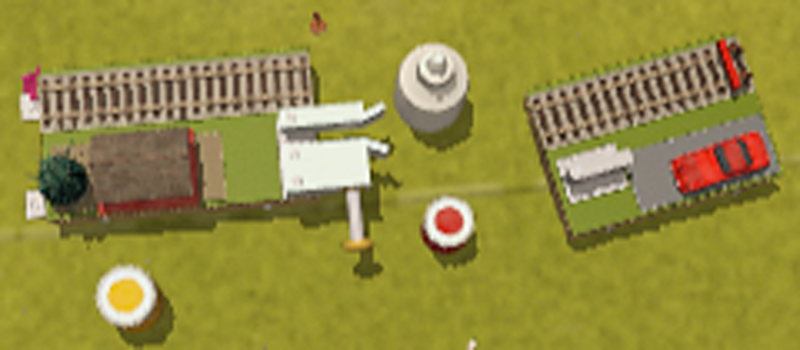

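```bash
python3 - <<'E'
from h import *
c=dict(np.load('t0.npz'))
P={'FbL':(38,75,28),'FbR':(308,52,28),'FfL':(45,222,28),'LbL':(525,97,28),'LbR':(738,38,28),'LfL':(570,237,28),'LfR':(778,172,28),'lug0':(565,178,55),'lug1':(630,160,55),'pin':(357,243,42),'glue':(437,62,93),'red':(449,220,36),'yel':(127,294,43),'nearchkR':(370,188,53),'nearchkbackR':(368,140,53),'lipfar':(384,105,53),'lipnear':(388,150,53),'truckf':(676,182,52),'truckb':(768,148,45)}
for k,(x,y,z) in P.items(): print(k,ray(c,155+x/3.3333,145+y/3.3333,z).round(1))
E
```

```text
FbL [577.5 236.   28. ]
FbR [576.5  76.4  28. ]
FfL [489.6 236.8  28. ]
LbL [537.3 -48.1  28. ]
LbR [ 561.1 -178.1   28. ]
LfL [452.3 -64.   28. ]
LfR [ 478.8 -189.4   28. ]
lug0 [482.3 -60.9  55. ]
lug1 [489.1 -98.8  55. ]
pin [458.5  59.   42. ]
glue [546.4   7.2  93. ]
red [467.6   5.1  36. ]
yel [441.7 190.5  43. ]
nearchkR [487.3  49.   53. ]
nearchkbackR [515.   47.4  53. ]
lipfar [534.4  36.3  53. ]
lipnear [508.1  36.6  53. ]
truckf [ 474.6 -123.6   52. ]
truckb [ 490.4 -180.5   45. ]
```

Coarse poses from the enlarged picture:

| Item | Position (mm) | Yaw |
|---|---|---|
| Fixed section | (532, 156) | about 0° |
| Loose section | (507, -120) | about 10.4° |
| Pin head | (455, 59) | – |
| Glue bottle | (546, 7) | – |
| Red jar | (468, 5) | – |
| Yellow jar | (442, 190) | – |

The plan:
1. Move the glue bottle to the front.
2. Square up the loose section by pushing its front face in +x.
3. Push its end face in +y.
4. Push the pin in.

{"op": "jog_arm", "data": {
  "plan": [20, -36, 0, 0, 0, -4.3, 80, 20, -36, 0, 0, 0, -4.3, 80, 20, -36, 0, 0, 0, -4.3, 80, 20, -36, 0, 0, 0, -4.3, 80, 20, -36, 0, 0, 0, -4.3, 80, 20, -36, 0, 0, 0, -4.3, 80, 20, -36, 0, 0, 0, -4.3, 80, 20, -36, 0, 0, 0, -4.3, 80]
}}

```text
clock: 0.77
ee_pos: [384.0, 291.7, 219.1]
eef_rot: [[-0.551, 0.834, -0.002], [0.834, 0.551, -0.0], [0.001, -0.002, -1.0]]
contact_force: [0.7, 0.1, -0.3]
finger_gap: 80.0
```

{"op": "jog_arm", "data": {
  "plan": [20, -35.5, 0, 0, 0, -4.2, 80, 20, -35.5, 0, 0, 0, -4.2, 80, 20, -35.5, 0, 0, 0, -4.2, 80, 20, -35.5, 0, 0, 0, -4.2, 80, 20, -35.5, 0, 0, 0, -4.2, 80, 20, -35.5, 0, 0, 0, -4.2, 80, 20, -35.5, 0, 0, 0, -4.2, 80, 20, -35.5, 0, 0, 0, -4.2, 80]
}}

```text
clock: 1.43
ee_pos: [542.9, -1.5, 218.4]
eef_rot: [[0.033, 0.999, -0.004], [0.999, -0.033, 0.001], [0.001, -0.004, -1.0]]
contact_force: [0.1, 0.1, -0.7]
finger_gap: 80.3
```

```bash
python3 - <<'E'
from h import *
w=shot('wrist','w1.png')
print(w['s']['ee_pos'],np.array(w['s']['eef_rot']).round(3),w['T'].round(2))
for n,p in dict(glue=(546,7,93),red=(468,5,36),pin=(455,59,42),LfL=(452,-64,28)).items(): print(n,np.round(proj(w,p)))
E
```

```text
[542.93250645  -1.54358478 218.36875985] [[ 0.033  0.999 -0.004]
 [ 0.999 -0.033  0.001]
 [ 0.001 -0.004 -1.   ]] [[ 1.0000e+00  3.0000e-02  1.0000e-02  5.4561e+02]
 [-3.0000e-02  9.7000e-01  2.5000e-01  6.6110e+01]
 [-0.0000e+00 -2.5000e-01  9.7000e-01  3.8124e+02]
 [ 0.0000e+00  0.0000e+00  0.0000e+00  1.0000e+00]]
glue [254. 180.]
red [195. 174.]
pin [180. 133.]
LfL [189. 222.]
```

View pics/w1.png

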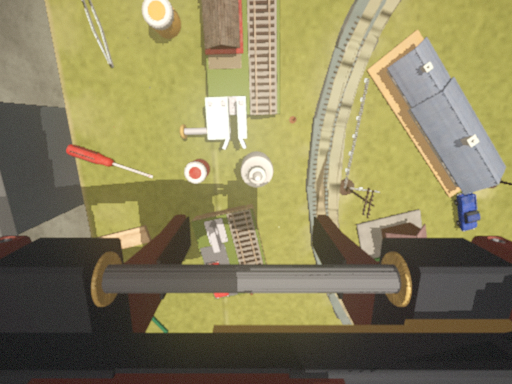

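```bash
python3 - <<'E'
from h import *
i=cv2.imread('pics/w1.png')
cv2.imwrite('pics/w1c.png',cv2.resize(i[70:240,150:300],None,fx=3.5,fy=3.5,interpolation=cv2.INTER_CUBIC))
E
```

```text
(no output)
```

View pics/w1c.png

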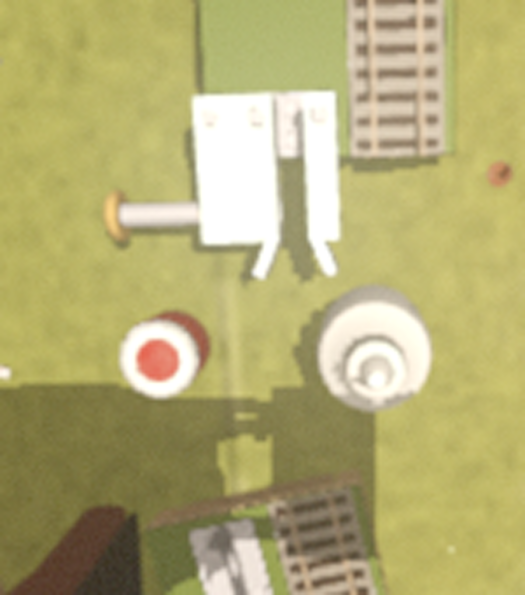

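```bash
python3 - <<'E'
from h import *
w=shot('wrist')
for n,(x,y,z) in dict(glue=(375,370,93),red=(160,358,36),pinouter=(106,217,42),endR=(450,155,28),left=(201,20,28),backR=(454,20,28),chk0=(192,97,53),chk1=(201,244,53),slotL=(278,200,53),slotR=(304,200,53),lipL=(258,276,53),lipR=(333,274,53),LbL=(352,476,28),LfL=(150,524,28)).items(): print(n,ray(w,150+x/3.5,70+y/3.5,z).round(1))
E
```

```text
glue [553.8   5.4  93. ]
red [473.9   2.2  36. ]
pinouter [460.6  54.7  42. ]
endR [584.8  71.5  28. ]
left [497.6 120.7  28. ]
backR [586.9 117.2  28. ]
chk0 [496.4  92.8  53. ]
chk1 [495.5  44.5  53. ]
slotL [523.1  58.3  53. ]
slotR [532.   57.9  53. ]
lipL [514.6  32.7  53. ]
lipR [540.8  32.4  53. ]
LbL [544.2 -49.6  28. ]
LfL [462.  -66.7  28. ]
```

```bash
python3 - <<'E'
from h import *
a=cv2.imread('pics/w1.png');w=shot('wrist','w2.png');print(w['s']['ee_pos'])
g=lambda i:np.float32(cv2.cvtColor(i,cv2.COLOR_BGR2GRAY)[:210])
print(cv2.phaseCorrelate(g(a),g(w['image'])))
# rays with scene cam cross-check
hsv=cv2.cvtColor(w['image'],cv2.COLOR_BGR2HSV)
t=dict(np.load('t0.npz'));s=dict(np.load('s0.npz'))
def red(c,roi):
    h=cv2.cvtColor(c['image'],cv2.COLOR_BGR2HSV);x0,x1,y0,y1=roi
    m=((h[...,0]<8)|(h[...,0]>172))&(h[...,1]>150)&(h[...,2]>120)
    v,u=np.nonzero(m[y0:y1,x0:x1]);return u.mean()+x0,v.mean()+y0
for c,r in((t,(280,300,202,214)),(s,(252,268,230,240)),(w,(185,208,160,182))):
    u,v=red(c,r);print(u,v,ray(c,u,v,36).round(1))
E
```

```text
[545.03969481  -4.11002167 218.50338563]
((-2.1882194530096513, -2.4340060495014058), 0.8990486037951929)
289.27906976744185 210.65116279069767 [468.3   5.8  36. ]
260.0 236.33333333333334 [466.9   5.8  36. ]
188.83333333333334 168.83333333333334 [463.2   9.9  36. ]
```

{"op": "jog_arm", "data": {
  "plan": [2, 5.5, -10, 0, 0, 0, 80, 2, 5.5, -10, 0, 0, 0, 80, 0, 0, -36, 0, 0, 0, 80, 0, 0, -36, 0, 0, 0, 80, 0, 0, -36, 0, 0, 0, 80, 0, 0, -36, 0, 0, 0, 80, 0, 0, -18, 0, 0, 0, 80, 0, 0, -8, 0, 0, 0, 80]
}}

```text
clock: 2.25
ee_pos: [543.3, 22.0, 18.6]
eef_rot: [[0.018, 1.0, -0.001], [1.0, -0.018, 0.003], [0.003, -0.001, -1.0]]
contact_force: [0.3, 0.4, 0.2]
finger_gap: 80.1
```

{"op": "jog_arm", "data": {
  "plan": [0, 0, 0, 0, 0, 0, 60, 0, 0, 0, 0, 0, 0, 50, 0, 0, 0, 0, 0, 0, 44, 0, 0, 0, 0, 0, 0, 38, 0, 0, 0, 0, 0, 0, 38, 0, 0, 0, 0, 0, 0, 38, 0, 0, 0, 0, 0, 0, 38, 0, 0, 0, 0, 0, 0, 38]
}}

```text
clock: 2.92
ee_pos: [541.2, 25.8, 20.7]
eef_rot: [[0.01, 1.0, -0.002], [1.0, -0.01, 0.002], [0.002, -0.002, -1.0]]
contact_force: [1.2, -0.0, 0.8]
finger_gap: 38.2
```

The descent drifted to y=26 (I asked for about 7) and the fingers closed to 38 mm, so they probably missed the bottle. I'll look before moving on.

```bash
python3 - <<'E'
from h import *
s=shot('scene');w=shot('wrist');t=shot('top')
print(s['s']['ee_pos'],s['s']['finger_gap'],s['s']['q'],s['s']['dq'])
A=cv2.resize(s['image'][170:320,200:350],(400,400),interpolation=cv2.INTER_CUBIC)
B=cv2.resize(t['image'][100:240,200:340],(400,400),interpolation=cv2.INTER_CUBIC)
cv2.imwrite('pics/m3.png',np.hstack([A,B]))
E
```

```text
[541.22046567  25.75432594  20.71715937] 38.17423775948786 [  1.39770733  35.41182219 109.40521955   0.20655624  35.30386024
   1.78850624] [-5.70927570e-02 -1.08214677e+00 -2.99492022e-01  8.79413123e-03
 -2.72568531e-04 -2.05345301e-02]
```

View pics/m3.png

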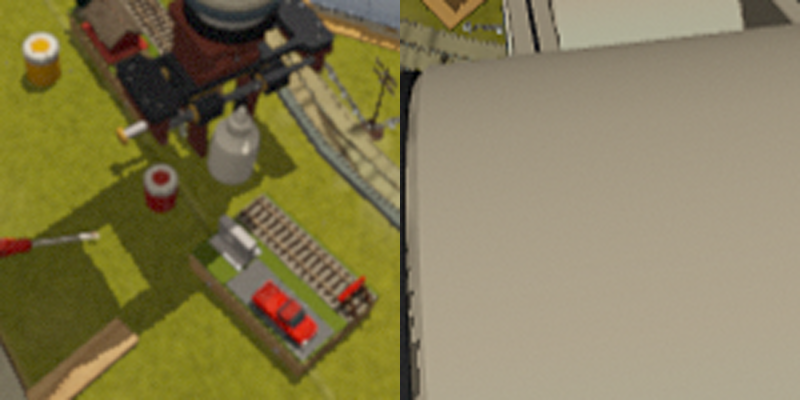

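```bash
python3 - <<'E'
from h import *
s=dict(np.load('s0.npz'));t=dict(np.load('t0.npz'))
f=lambda x,y:(200+x*.375,170+y*.375)
u,v=f(238,113);print('nozzle',u,v,ray(s,u,v,90)); u,v=f(234,170);print('base ctr',ray(s,u,v,0))
print('predicted orig',proj(s,(547,7,90)),proj(s,(547,7,0)))
# original s0 nozzle
cv2.imwrite('pics/s0c.png',cv2.resize(s['image'][190:260,240:330],None,fx=6,fy=6,interpolation=cv2.INTER_CUBIC))
E
```

```text
nozzle 289.25 212.375 [538.18509545  -2.61754188  90.        ]
base ctr [541.82233949  -0.68784032   0.        ]
predicted orig (np.float64(290.1903469316198), np.float64(207.95269397345842)) (np.float64(287.81948354797095), np.float64(230.6384564143017))
```

{"op": "jog_arm", "data": {
  "plan": [0, 0, 0, 0, 0, 0, 75, 0, 0, 0, 0, 0, 0, 75, 0, 0, 0, 0, 0, 0, 75, 0, 0, 0, 0, 0, 0, 75, 0, -4, 0.5, 0, 0, 0, 75, 0, -4, 0.5, 0, 0, 0, 75, 0, -4, 0.5, 0, 0, 0, 75, 0, -4, 0.5, 0, 0, 0, 75]
}}

```text
clock: 3.73
ee_pos: [541.5, 9.0, 22.6]
eef_rot: [[0.009, 1.0, -0.002], [1.0, -0.009, 0.002], [0.002, -0.002, -1.0]]
contact_force: [-0.3, 0.5, 0.6]
finger_gap: 74.8
```

{"op": "jog_arm", "data": {
  "plan": [0, -3.5, 0.5, 0, 0, 0, 75, 0, -3, 0.5, 0, 0, 0, 75, 0, -3, 0.5, 0, 0, 0, 75, 0, 0, 0, 0, 0, 0, 55, 0, 0, 0, 0, 0, 0, 47, 0, 0, 0, 0, 0, 0, 38, 0, 0, 0, 0, 0, 0, 36, 0, 0, 0, 0, 0, 0, 36]
}}

```text
clock: 4.4
ee_pos: [541.4, -3.1, 24.4]
eef_rot: [[0.011, 1.0, -0.002], [1.0, -0.011, 0.002], [0.002, -0.002, -1.0]]
contact_force: [-0.0, -0.5, -0.7]
finger_gap: 44.8
```

{"op": "jog_arm", "data": {
  "plan": [0, 0, 0, 0, 0, 0, 36, 0, 0, 0, 0, 0, 0, 36, 0, 0, 6, 0, 0, 0, 36, 0, 0, 14, 0, 0, 0, 36, 0, 0, 16, 0, 0, 0, 36, 0, 0, 16, 0, 0, 0, 36, 0, 0, 16, 0, 0, 0, 36, 0, 0, 8, 0, 0, 0, 36]
}}

```text
clock: 5.07
ee_pos: [538.0, -2.2, 101.7]
eef_rot: [[0.01, 1.0, -0.01], [1.0, -0.01, 0.002], [0.002, -0.01, -1.0]]
contact_force: [0.5, -0.4, -1.6]
finger_gap: 39.9
```

{"op": "jog_arm", "data": {
  "plan": [-7, 8, 1, 0, 0, 0, 36, -15, 17, 0, 0, 0, 0, 36, -17, 20, 0, 0, 0, 0, 36, -17, 20, 0, 0, 0, 0, 36, -17, 20, 0, 0, 0, 0, 36, -17, 20, 0, 0, 0, 0, 36, -11, 12, 0, 0, 0, 0, 36, -5, 6, 0, 0, 0, 0, 36]
}}

```text
clock: 5.73
ee_pos: [424.1, 125.4, 102.7]
eef_rot: [[0.015, 1.0, -0.009], [1.0, -0.014, 0.002], [0.002, -0.009, -1.0]]
contact_force: [-0.1, -0.4, -1.4]
finger_gap: 39.9
```

```bash
python3 - <<'E'
from h import *
s=shot('scene');w=shot('wrist');print(s['s']['ee_pos'],s['s']['contact_force'])
A=cv2.resize(s['image'][150:320,180:350],(500,500),interpolation=cv2.INTER_CUBIC)
B=cv2.resize(w['image'],(300,225));B=np.vstack([B,np.zeros((275,300,3),np.uint8)])
cv2.imwrite('pics/m4.png',np.hstack([A,B]))
E
```

```text
[424.08058678 125.39047771 102.71258361] [-0.07887487 -0.44303292 -1.36537624]
```

View pics/m4.png

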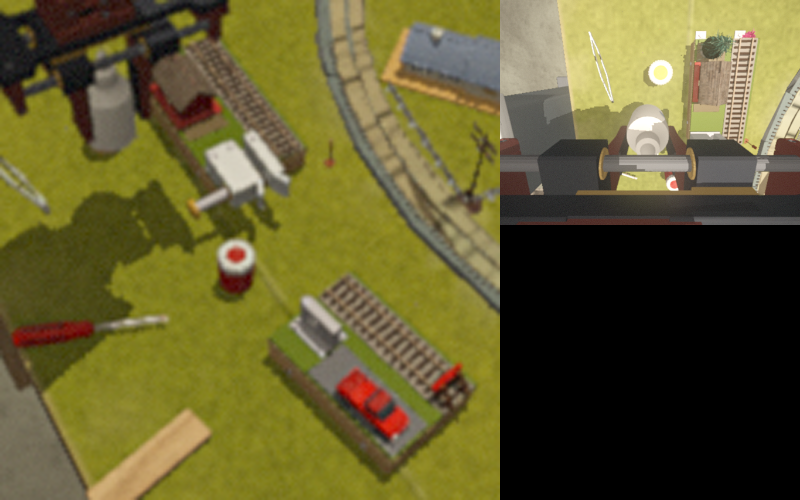

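{"op": "jog_arm", "data": {
  "plan": [0, 0, -8, 0, 0, 0, 36, 0, 0, -14, 0, 0, 0, 36, 0, 0, -16, 0, 0, 0, 36, 0, 0, -15, 0, 0, 0, 36, 0, 0, -11, 0, 0, 0, 36, 0, 0, -6, 0, 0, 0, 36, 0, 0, -2, 0, 0, 0, 36, 0, 0, -1, 0, 0, 0, 36]
}}

```text
clock: 6.5
ee_pos: [431.9, 121.5, 24.2]
eef_rot: [[0.019, 1.0, -0.001], [1.0, -0.019, 0.003], [0.003, -0.001, -1.0]]
contact_force: [-3.9, -2.1, 29.4]
finger_gap: 40.0
```

{"op": "jog_arm", "data": {
  "plan": [0, 0, 0.6, 0, 0, 0, 38, 0, 0, 0, 0, 0, 0, 46, 0, 0, 0, 0, 0, 0, 60, 0, 0, 0, 0, 0, 0, 75, 0, 0, 0, 0, 0, 0, 80, 0, 0, 10, 0, 0, 0, 80, 0, 0, 25, 0, 0, 0, 80, 0, 0, 35, 0, 0, 0, 80]
}}

```text
clock: 7.17
ee_pos: [430.3, 120.0, 94.5]
eef_rot: [[0.021, 1.0, -0.008], [1.0, -0.02, 0.001], [0.001, -0.008, -1.0]]
contact_force: [-0.0, -0.7, 0.3]
finger_gap: 79.5
```

{"op": "jog_arm", "data": {
  "plan": [0, 0, 20, 0, 0, 0, 75, 0, 0, 10, 0, 0, 0, 75, 6, -18, 0, 0, 0, 0, 75, 8, -24, 0, 0, 0, 0, 75, 8, -24, 0, 0, 0, 0, 75, 8, -24, 0, 0, 0, 0, 75, 6, -16, 0, 0, 0, 0, 75, 2, -5, 0, 0, 0, 0, 75]
}}

```text
clock: 7.83
ee_pos: [473.7, 7.5, 141.1]
eef_rot: [[0.014, 1.0, 0.012], [1.0, -0.014, 0.004], [0.004, 0.012, -1.0]]
contact_force: [0.5, 0.9, -0.1]
finger_gap: 75.1
```

```bash
python3 - <<'E'
from h import *
w=shot('wrist','w5.png');print(w['s']['ee_pos'])
h=cv2.cvtColor(w['image'],cv2.COLOR_BGR2HSV)
print(proj(w,(468,5.5,36)))
s=shot('scene','s5.png')
h=cv2.cvtColor(s['image'],cv2.COLOR_BGR2HSV)
m=((h[...,0]<8)|(h[...,0]>172))&(h[...,1]>150)&(h[...,2]>110)
n,l,st,ct=cv2.connectedComponentsWithStats(m.astype(np.uint8))
for k in range(1,n):
  if st[k,4]>5: print(st[k],ct[k])
E
```

```text
[473.72260684   7.4652019  141.14028738]
(np.float64(244.5225199122972), np.float64(193.87351332779554))
[446  33   8   5  26] [449.5         35.34615385]
[441  39   7   4  18] [444.22222222  40.55555556]
[410  46   9   5  26] [413.61538462  48.23076923]
[405  51   6   5  18] [407.66666667  53.33333333]
[237 113   2  10  17] [237.47058824 117.70588235]
[495 139   9   7  11] [499.09090909 142.18181818]
[252 185   3   4   8] [252.75  186.375]
[184 260  28   7 126] [196.97619048 262.53968254]
[503 264   9  17  41] [506.80487805 273.17073171]
[327 275   9   8  32] [330.78125 278.3125 ]
[295 276  24  23 211] [306.12322275 286.32701422]
```

{"op": "jog_arm", "data": {
  "plan": [-2, -1, -12, 0, 0, 0, 75, -2, -1, -22, 0, 0, 0, 75, -1, 0, -24, 0, 0, 0, 75, 0, 0, -22, 0, 0, 0, 75, 0, 0, -18, 0, 0, 0, 75, 0, 0, -12, 0, 0, 0, 75, 0, 0, -6, 0, 0, 0, 75, 0, 0, -3, 0, 0, 0, 75]
}}

```text
clock: 8.6
ee_pos: [465.9, 14.2, 20.7]
eef_rot: [[0.01, 1.0, 0.015], [1.0, -0.01, 0.006], [0.006, 0.015, -1.0]]
contact_force: [-0.2, -0.3, -0.1]
finger_gap: 74.7
```

{"op": "jog_arm", "data": {
  "plan": [0.5, -3, -3, 0, 0, 0, 75, 0.5, -3, -3, 0, 0, 0, 75, 0, -2, -3, 0, 0, 0, 75, 0, -0.5, 0, 0, 0, 0, 50, 0, 0, 0, 0, 0, 0, 36, 0, 0, 0, 0, 0, 0, 28, 0, 0, 0, 0, 0, 0, 24, 0, 0, 0, 0, 0, 0, 24]
}}

```text
clock: 9.27
ee_pos: [468.5, 5.9, 13.5]
eef_rot: [[0.009, 1.0, 0.019], [1.0, -0.009, 0.006], [0.006, 0.019, -1.0]]
contact_force: [0.7, 0.5, -0.1]
finger_gap: 45.5
```

{"op": "jog_arm", "data": {
  "plan": [0, 0, 0, 0, 0, 0, 22, 0, 0, 0, 0, 0, 0, 22, 0, 0, 0, 0, 0, 0, 22, 0, 0, 2, 0, 0, 0, 22, 0, 0, 2, 0, 0, 0, 22, -8, 0, 0, 0, 0, 0, 22, -12, -1, 0, 0, 0, 0, 22, -12, -1, 0, 0, 0, 0, 22]
}}

```text
clock: 9.93
ee_pos: [437.2, 4.0, 18.6]
eef_rot: [[0.009, 1.0, 0.023], [1.0, -0.009, 0.006], [0.006, 0.023, -1.0]]
contact_force: [-0.2, 0.4, -0.4]
finger_gap: 28.0
```

{"op": "jog_arm", "data": {
  "plan": [-10, 0, 0, 0, 0, 0, 22, -6, 0, 0, 0, 0, 0, 22, 0, 0, 0, 0, 0, 0, 22, 0, 0, -1, 0, 0, 0, 22, 0, 0, -1, 0, 0, 0, 22, 0, 0, -1, 0, 0, 0, 22, 0, 0, 0, 0, 0, 0, 22, 0, 0, 0, 0, 0, 0, 22]
}}

```text
clock: 10.6
ee_pos: [415.3, 3.9, 15.3]
eef_rot: [[0.009, 1.0, 0.02], [1.0, -0.009, 0.006], [0.006, 0.019, -1.0]]
contact_force: [0.9, -0.2, -1.2]
finger_gap: 28.4
```

{"op": "jog_arm", "data": {
  "plan": [0, 0, -1, 0, 0, 0, 22, 0, 0, -1, 0, 0, 0, 22, 0, 0, 0, 0, 0, 0, 30, 0, 0, 0, 0, 0, 0, 45, 0, 0, 0, 0, 0, 0, 60, 0, 0, 0, 0, 0, 0, 60, 0, 0, 15, 0, 0, 0, 60, 0, 0, 30, 0, 0, 0, 60]
}}

```text
clock: 11.27
ee_pos: [413.8, 4.0, 56.1]
eef_rot: [[0.009, 1.0, 0.012], [1.0, -0.009, 0.006], [0.006, 0.012, -1.0]]
contact_force: [0.4, 0.1, 0.3]
finger_gap: 58.4
```

{"op": "jog_arm", "data": {
  "plan": [0, 0, 20, -0.3, 0.7, 0, 70, 0, -8, 15, 0, 0, -7, 70, 2, -18, 0, 0, 0, -7, 70, 2, -20, 0, 0, 0, -7, 70, 2, -20, 0, 0, 0, -7, 70, 2, -20, 0, 0, 0, -7, 70, 0, -18, 0, 0, 0, -7, 70, 0, -10, 0, 0, 0, -7, 70]
}}

```text
clock: 11.93
ee_pos: [424.5, -113.2, 97.4]
eef_rot: [[0.773, 0.634, 0.007], [0.634, -0.773, -0.003], [0.003, 0.007, -1.0]]
contact_force: [-0.2, -0.3, 0.3]
finger_gap: 70.5
```

{"op": "jog_arm", "data": {
  "plan": [0, 0, 0, 0, 0, -7, 70, 0, 0, 0, 0, 0, -7, 70, 0, 0, 0, 0, 0, -7, 70, 0, 0, 0, 0, 0, -7, 70, 0, 0, 0, 0, 0, -7, 70, 0, 0, 0, 0, 0, -4, 70, 0, 0, 0, 0, 0, 0, 70, 0, 0, 0, 0, 0, 0, 70]
}}

```text
clock: 12.6
ee_pos: [424.0, -116.5, 96.4]
eef_rot: [[1.0, -0.015, 0.002], [-0.015, -1.0, -0.007], [0.002, 0.007, -1.0]]
contact_force: [0.3, 0.2, -0.6]
finger_gap: 69.7
```

{"op": "jog_arm", "data": {
  "plan": [0, 0, -10, 0.4, 0, 0.4, 70, 0, 0, -18, 0, 0, 0, 70, 0, 0, -18, 0, 0, 0, 70, 0, 0, -16, 0, 0, 0, 70, 0, 0, -11, 0, 0, 0, 70, 0, 0, -6, 0, 0, 0, 70, 0, 0, -2, 0, 0, 0, 70, 0, 0, 0, 0, 0, 0, 70]
}}

```text
clock: 13.27
ee_pos: [423.9, -116.5, 9.0]
eef_rot: [[1.0, 0.01, 0.004], [0.01, -1.0, 0.001], [0.004, -0.001, -1.0]]
contact_force: [-0.0, -0.5, -0.4]
finger_gap: 69.7
```

```bash
python3 - <<'E'
from h import *
w=shot('wrist');t=shot('top');s=shot('scene');print(s['s']['ee_pos'])
A=cv2.resize(s['image'][150:330,190:370],(450,450),interpolation=cv2.INTER_CUBIC)
B=cv2.resize(t['image'],(340,255));C=cv2.resize(w['image'],(340,255))
cv2.imwrite('pics/m6.png',np.hstack([A,np.vstack([B,C])[:450]]))
E
```

```text
[ 424.3588154  -116.62423246    9.72484396]
```

View pics/m6.png

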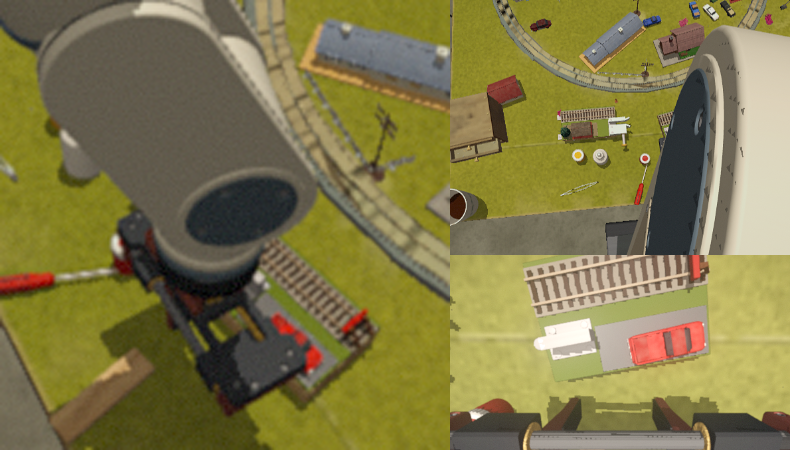

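{"op": "jog_arm", "data": {
  "plan": [5, 0, 0.5, 0, 0, -0.5, 70, 5, 0, 0.5, 0, 0, -0.5, 70, 4, 0, 0, 0, 0, 0, 70, 4, 0, 0, 0, 0, 0, 70, 4, 0, 0, 0, 0, 0, 70, 4, 0, 0, 0, 0, 0, 70, 4, 0, 0, 0, 0, 0, 70, 4, 0, 0, 0, 0, 0, 70]
}}

```text
clock: 14.08
ee_pos: [460.8, -116.1, 13.2]
eef_rot: [[1.0, -0.009, 0.005], [-0.009, -1.0, 0.001], [0.005, -0.001, -1.0]]
contact_force: [-4.2, 1.2, 1.9]
finger_gap: 70.2
```

{"op": "jog_arm", "data": {
  "plan": [3, 0, -1, 0, 0, 0, 70, 3, 0, -1, 0, 0, 0, 70, 3, 0, -0.5, 0, 0, 0, 70, 2.5, 0, 0, 0, 0, 0, 70, 2, 0, 0, 0, 0, 0, 70, 1, 0, 0, 0, 0, 0, 70, 0, 0, 0, 0, 0, 0, 70, 0, 0, 0, 0, 0, 0, 70]
}}

```text
clock: 14.75
ee_pos: [474.2, -115.6, 9.8]
eef_rot: [[1.0, -0.009, -0.002], [-0.009, -1.0, 0.002], [-0.002, -0.002, -1.0]]
contact_force: [-3.2, 1.4, 3.5]
finger_gap: 69.8
```

```bash
python3 - <<'E'
from h import *
w=shot('wrist','w7.png');print(w['s']['ee_pos'],np.array(w['s']['eef_rot']).round(3)[:,1],w['s']['contact_force'])
cv2.imwrite('pics/w7c.png',cv2.resize(w['image'][:320,60:460],(800,600))) if 0 else cv2.imwrite('pics/w7c.png',cv2.resize(w['image'],(800,600)))
E
```

```text
[ 474.1896471  -115.56532496    9.84771276] [-0.009 -1.    -0.002] [-3.21280703  1.3772174   3.46806527]
```

View pics/w7c.png

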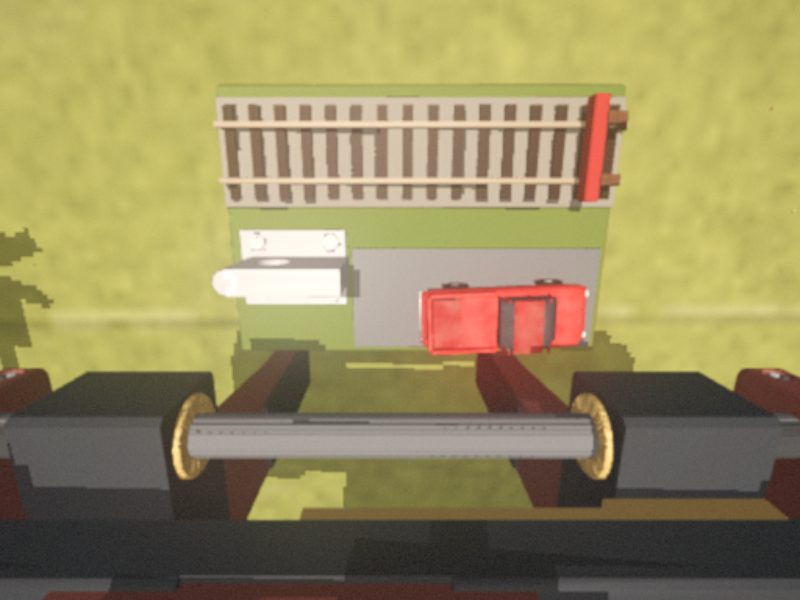

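Square now: the front edge runs level, from (237,350) to (592,347) in the 800-px picture, and the pickup is on its wheels. Next I'll turn this into positions.

```bash
python3 - <<'E'
from h import *
w=shot('wrist')
for n,(x,y,z) in dict(fL=(237,350,28),fR=(592,348,28),bL=(217,87,28),bR=(627,87,28),lugnose=(214,281,42)).items(): print(n,ray(w,x*.64,y*.64,z).round(1))
t=dict(np.load('t0.npz'))
# fixed front edge and cheeks in top: sub-pixel edges
g=cv2.resize(t['image'][175:215,225:280],None,fx=14,fy=14,interpolation=cv2.INTER_CUBIC);cv2.imwrite('pics/fork.png',g)
E
```

```text
fL [485.6 -57.5  28. ]
fR [ 485.5 -189.2   28. ]
bL [574.8 -60.2  28. ]
bR [ 573.6 -190.4   28. ]
lugnose [514.7 -58.2  42. ]
```

View pics/fork.png

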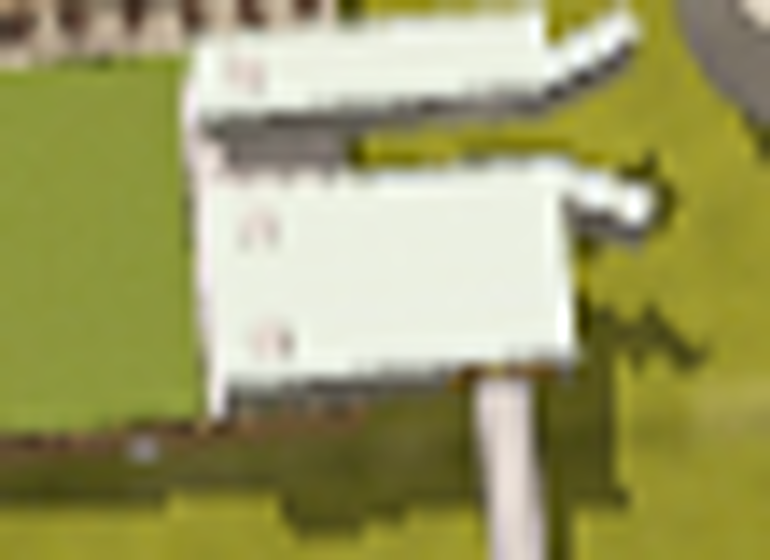

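```bash
python3 - <<'E'
from h import *
t=dict(np.load('t0.npz'))
for n,(x,y,z) in dict(front=(572,355,53),frontL=(225,380,53),nback=(560,163,53),nbackL=(330,175,53),ffront=(545,92,53),ffrontL=(200,118,53),fback=(545,8,53),lipn=(655,200,53),lipf=(635,20,53),edge=(60,432,28)).items(): print(n,ray(t,225+x/14,175+y/14,z).round(1))
E
```

```text
front [489.3  49.   53. ]
frontL [490.3  95.7  53. ]
nback [515.7  48.1  53. ]
nbackL [517.   79.1  53. ]
ffront [525.7  49.1  53. ]
ffrontL [526.5  95.9  53. ]
fback [537.3  48.   53. ]
lipn [509.4  35.8  53. ]
lipf [534.5  36.   53. ]
edge [489.7 119.4  28. ]
```

{"op": "jog_arm", "data": {
  "plan": [2, 0, 0, 0, 0, 0, 70, 2, 0, 0, 0, 0, 0, 70, 1, 0, 0, 0, 0, 0, 70, 0, 0, 0, 0, 0, 0, 70, 0, 0, 0, 0, 0, 0, 70, -4, 0, 0, 0, 0, 0, 70, -8, 0, 0, 0, 0, 0, 70, -8, 0, 0, 0, 0, 0, 70]
}}

```text
clock: 15.52
ee_pos: [462.4, -116.5, 10.4]
eef_rot: [[1.0, -0.009, 0.006], [-0.009, -1.0, 0.0], [0.006, -0.0, -1.0]]
contact_force: [-1.3, 0.4, 0.5]
finger_gap: 70.2
```

{"op": "jog_arm", "data": {
  "plan": [-4, 0, 12, 0, 0, 0, 70, 0, 0, 28, 0, 0, 0, 70, 0, -6, 28, 0, 0, 6, 60, 8, -18, 10, 0, 0, 7, 60, 14, -20, 0, 0, 0, 7, 60, 14, -20, 0, 0, 0, 7, 60, 14, -18, 0, 0, 0, 7, 60, 12, -12, 0, 0, 0, 7, 60]
}}

```text
clock: 16.18
ee_pos: [514.2, -212.2, 92.5]
eef_rot: [[0.75, 0.661, 0.006], [0.661, -0.75, -0.001], [0.004, 0.005, -1.0]]
contact_force: [0.6, 0.7, 0.5]
finger_gap: 59.9
```

{"op": "jog_arm", "data": {
  "plan": [8, -6, 0, 0, 0, 7, 60, 4, -2, 0, 0, 0, 7, 60, 0, 0, 0, 0, 0, 7, 60, 0, 0, 0, 0, 0, 7, 60, 0, 0, 0, 0, 0, 7, 60, 0, 0, 0, 0, 0, 7, 60, 0, 0, 0, 0, 0, 4, 60, 0, 0, 0, 0, 0, 0, 60]
}}

```text
clock: 16.85
ee_pos: [528.2, -226.3, 92.7]
eef_rot: [[0.019, 1.0, 0.017], [1.0, -0.019, 0.003], [0.004, 0.017, -1.0]]
contact_force: [0.3, -0.5, 0.2]
finger_gap: 60.5
```

{"op": "jog_arm", "data": {
  "plan": [1, 0, -10, 0, 0.5, 0.3, 60, 1, 0, -18, 0, 0.4, 0.2, 60, 1, 0, -18, 0, 0, 0, 60, 0, 0, -15, 0, 0, 0, 60, 0, 0, -10, 0, 0, 0, 60, 0, 0, -5, 0, 0, 0, 60, 0, 0, -2, 0, 0, 0, 60, 0, 0, 0, 0, 0, 0, 60]
}}

```text
clock: 17.52
ee_pos: [530.8, -226.5, 9.0]
eef_rot: [[0.025, 1.0, 0.002], [1.0, -0.025, 0.002], [0.002, 0.002, -1.0]]
contact_force: [-1.2, 0.3, -0.1]
finger_gap: 60.3
```

```bash
python3 - <<'E'
from h import *
w=shot('wrist','w8.png');print(w['s']['ee_pos'],np.array(w['s']['eef_rot']).round(3),w['s']['contact_force'])
cv2.imwrite('pics/w8c.png',cv2.resize(w['image'][:240,140:400],(780,720),interpolation=cv2.INTER_CUBIC)[:600])
E
```

```text
[ 530.75667866 -226.54813694    9.03547843] [[ 0.025  1.     0.002]
 [ 1.    -0.025  0.002]
 [ 0.002  0.002 -1.   ]] [-1.23603691  0.29555799 -0.12017454]
```

View pics/w8c.png

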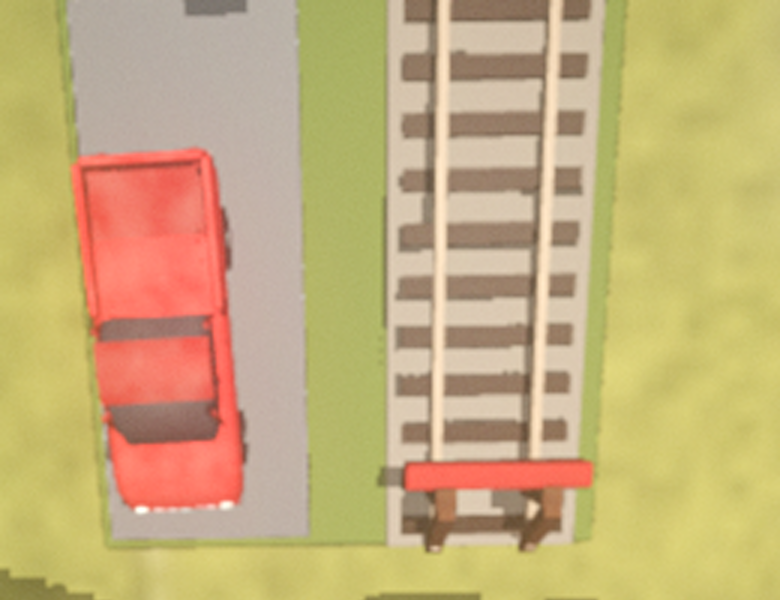

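```bash
python3 - <<'E'
from h import *
w=shot('wrist')
for n,(x,y) in dict(l=(107,543),r=(592,541),l0=(62,10),r0=(627,10)).items(): print(n,ray(w,140+x/3,y/3,28).round(1))
t=shot('top','t9.png')
E
```

```text
l [ 489.8 -188.2   28. ]
r [ 579.4 -190.1   28. ]
l0 [ 490.8 -102.2   28. ]
r0 [ 580.1 -104.3   28. ]
```

{"op": "jog_arm", "data": {
  "plan": [1, 6, 0.5, 0, 0, 0.4, 60, 1, 6, 0.5, 0, 0, 0.2, 60, 0, 5, 0, 0, 0, 0, 60, 0, 4, 0, 0, 0, 0, 60, 0, 3, 0, 0, 0, 0, 60, 0, 3, 0, 0, 0, 0, 60, 0, 4, 0, 0, 0, 0, 60, 0, 4, 0, 0, 0, 0, 60]
}}

```text
clock: 18.33
ee_pos: [535.9, -189.8, 14.4]
eef_rot: [[0.013, 1.0, 0.01], [1.0, -0.013, -0.002], [-0.002, 0.01, -1.0]]
contact_force: [-0.0, -2.6, -1.2]
finger_gap: 60.5
```

{"op": "jog_arm", "data": {
  "plan": [0.1, 5, 0, 0, 0, 0, 60, 0.1, 5, 0, 0, 0, 0, 60, 0.1, 5, 0, 0, 0, 0, 60, 0.1, 5, 0, 0, 0, 0, 60, 0.1, 5, 0, 0, 0, 0, 60, 0.1, 5, 0, 0, 0, 0, 60, 0.1, 5, 0, 0, 0, 0, 60, 0.1, 5, 0, 0, 0, 0, 60]
}}

```text
clock: 19.0
ee_pos: [536.8, -146.2, 14.4]
eef_rot: [[0.013, 1.0, 0.01], [1.0, -0.013, -0.003], [-0.003, 0.01, -1.0]]
contact_force: [-0.2, -2.5, -1.6]
finger_gap: 60.2
```

{"op": "jog_arm", "data": {
  "plan": [0, 5, -0.7, 0, 0, 0, 60, 0, 5, -0.7, 0, 0, 0, 60, 0, 5, -0.7, 0, 0, 0, 60, 0, 5, -0.5, 0, 0, 0, 60, 0, 4, 0, 0, 0, 0, 60, 0, 3, 0, 0, 0, 0, 60, 0, 2, 0, 0, 0, 0, 60, 0, 0, 0, 0, 0, 0, 60]
}}

```text
clock: 19.67
ee_pos: [539.0, -114.6, 13.5]
eef_rot: [[0.012, 1.0, 0.015], [1.0, -0.011, -0.006], [-0.005, 0.015, -1.0]]
contact_force: [-0.1, -3.1, 1.4]
finger_gap: 60.0
```

```bash
python3 - <<'E'
from h import *
w=shot('wrist');t=shot('top');s=shot('scene');print(s['s']['ee_pos'],np.array(s['s']['eef_rot']).round(3),s['s']['contact_force'])
cv2.imwrite('pics/t10.png',t['image']);cv2.imwrite('pics/s10.png',s['image']);cv2.imwrite('pics/w10.png',w['image'])
np.savez('w10.npz',T=w['T'],**{k:w[k] for k in('fx','fy','cx','cy')})
A=cv2.resize(w['image'][:200,130:330],(560,560),interpolation=cv2.INTER_CUBIC)
B=cv2.resize(s['image'][150:300,200:320],(240,300),interpolation=cv2.INTER_CUBIC)
C=cv2.resize(t['image'][140:240,200:300],(240,260))
cv2.imwrite('pics/m10.png',np.hstack([A,np.vstack([B,C])]))
E
```

```text
[ 538.87329204 -114.67171943   13.40943612] [[ 0.012  1.     0.014]
 [ 1.    -0.012 -0.005]
 [-0.005  0.015 -1.   ]] [-0.88598071  0.03934205 -0.48839552]
```

View pics/m10.png

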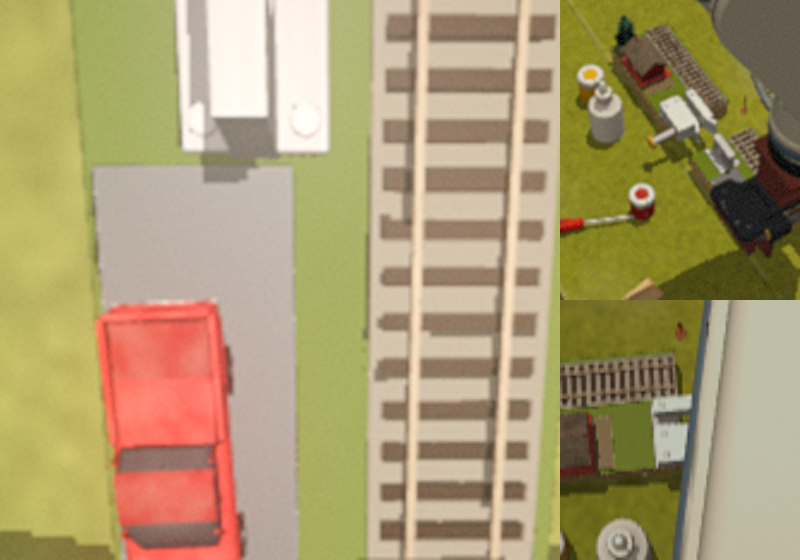

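The loose section is square and the pickup is on its wheels. The lug stands just short of the fork mouth. The glue bottle and jars are upright.

```bash
python3 - <<'E'
from h import *
w=dict(np.load('w10.npz'))
for n,(x,y,z) in dict(l0=(76,10,28),l1=(90,240,28),lugL=(210,115,55),lugR=(268,115,55)).items(): print(n,ray(w,130+x/2.8,y/2.8,z).round(1))
s=dict(np.load('s0.npz'))
# lug & lip in scene image: print from zoom (B: scale 2, origin 200,150)
for n,(x,y,z) in dict(lugnose=(713,142,55),lugend=(738,165,55),lipnear=(698,136,53),lipfar=(722,128,53)).items():
    print(n,ray(s,200+(x-560)/2,150+y/2,z).round(1))
print('lug exp', proj(s,(521,34,55)))
E
```

```text
l0 [494.6  10.3  28. ]
l1 [493.5 -26.8  28. ]
lugL [520.5 -13.4  55. ]
lugR [529.  -13.4  55. ]
lugnose [515.2  12.5  55. ]
lugend [522.8 -29.3  55. ]
lipnear [505.4  30.   53. ]
lipfar [536.2  25.9  53. ]
lug exp (np.float64(273.8044805131447), np.float64(213.68747709991374))
```

{"op": "jog_arm", "data": {
  "plan": [-0.2, 4, -0.5, 0.2, 0.4, 0, 60, -0.2, 4, -0.5, 0, 0, 0, 60, -0.2, 4, -0.5, 0, 0, 0, 60, -0.2, 4, -0.5, 0, 0, 0, 60, -0.2, 4, -0.3, 0, 0, 0, 60, -0.2, 4, -0.3, 0, 0, 0, 60, -0.2, 4, 0, 0, 0, 0, 60, -0.2, 3, 0, 0, 0, 0, 60]
}}

```text
clock: 20.48
ee_pos: [539.4, -85.3, 12.3]
eef_rot: [[0.012, 1.0, 0.011], [1.0, -0.012, -0.005], [-0.005, 0.011, -1.0]]
contact_force: [-0.3, -6.0, 1.8]
finger_gap: 60.4
```

{"op": "jog_arm", "data": {
  "plan": [-0.2, 3, -0.3, 0, 0, 0, 60, -0.2, 3, -0.3, 0, 0, 0, 60, -0.2, 3, 0, 0, 0, 0, 60, -0.2, 3, 0, 0, 0, 0, 60, -0.2, 2, 0, 0, 0, 0, 60, -0.2, 2, 0, 0, 0, 0, 60, 0, 1, 0, 0, 0, 0, 60, 0, 0, 0, 0, 0, 0, 60]
}}

```text
clock: 21.15
ee_pos: [537.7, -66.7, 12.0]
eef_rot: [[0.01, 1.0, 0.01], [1.0, -0.01, -0.006], [-0.006, 0.01, -1.0]]
contact_force: [0.9, -4.4, 1.5]
finger_gap: 59.8
```

{"op": "jog_arm", "data": {
  "plan": [0, 1.5, 0, 0, 0, 0, 60, 0, 1.5, 0, 0, 0, 0, 60, 0, 1.5, 0, 0, 0, 0, 60, 0, 1.5, 0, 0, 0, 0, 60, 0, 1.5, 0, 0, 0, 0, 60, 0, 1.5, 0, 0, 0, 0, 60, 0, 1.5, 0, 0, 0, 0, 60, 0, 1.5, 0, 0, 0, 0, 60]
}}

```text
clock: 21.82
ee_pos: [538.7, -63.4, 12.2]
eef_rot: [[0.002, 1.0, 0.012], [1.0, -0.002, -0.018], [-0.018, 0.012, -1.0]]
contact_force: [-1.1, -14.2, 1.2]
finger_gap: 60.1
```

{"op": "jog_arm", "data": {
  "plan": [0, 2.5, 0, 0, 0, 0, 60, 0, 2.5, 0, 0, 0, 0, 60, 0, 2.5, 0, 0, 0, 0, 60, 0, 2.5, 0, 0, 0, 0, 60, 0, 0, 0, 0, 0, 0, 60, 0, 0, 0, 0, 0, 0, 60, 0, 0, 0, 0, 0, 0, 60, 0, -1, 0, 0, 0, 0, 60]
}}

```text
clock: 22.48
ee_pos: [537.5, -64.4, 11.5]
eef_rot: [[0.004, 1.0, 0.009], [1.0, -0.003, -0.028], [-0.028, 0.01, -1.0]]
contact_force: [-0.5, 0.4, 0.3]
finger_gap: 60.0
```

{"op": "jog_arm", "data": {
  "plan": [0, -6, 0, 0.5, 0.2, 0, 60, 0, -10, 0, 0.5, 0.2, 0, 60, 0, -8, 0, 0.5, 0, 0, 60, 0, 0, 12, 0, 0, 0, 60, 0, 0, 28, 0, 0, 0, 30, 0, 0, 30, 0, 0, 0, 0, -4, 6, 22, 0, 0, 0, 0, -10, 8, 6, 0, 0, 0, 0]
}}

```text
clock: 23.15
ee_pos: [520.8, -70.6, 112.2]
eef_rot: [[0.003, 1.0, -0.005], [1.0, -0.003, 0.002], [0.002, -0.005, -1.0]]
contact_force: [0.7, 0.2, -0.1]
finger_gap: 37.0
```

{"op": "jog_arm", "data": {
  "plan": [-16, 18, 0, 0, 0, 0, 0, -18, 22, 0, 0, 0, 0, 0, -18, 22, 0, 0, 0, 0, 0, -18, 22, 0, 0, 0, 0, 0, -18, 22, 0, 0, 0, 0, 0, -12, 16, 0, 0, 0, 0, 0, -5, 6, 0, 0, 0, 0, 0, 0, 0, 0, 0, 0, 0, 0]
}}

```text
clock: 23.82
ee_pos: [411.0, 66.2, 121.9]
eef_rot: [[0.002, 1.0, 0.006], [1.0, -0.002, 0.002], [0.002, 0.006, -1.0]]
contact_force: [0.4, 0.7, -0.3]
finger_gap: 0.8
```

```bash
python3 - <<'E'
from h import *
w=shot('wrist','w12.png');s=shot('scene','s12.png');t=shot('top','t12.png');print(s['s']['ee_pos'],np.array(s['s']['eef_rot']).round(3),s['s']['finger_gap'])
print('loose home expected red truck; masks:')
for nm,c in(('s',s),('w',w),('t',t)):
    h=cv2.cvtColor(c['image'],cv2.COLOR_BGR2HSV)
    m=((h[...,0]<8)|(h[...,0]>172))&(h[...,1]>150)&(h[...,2]>110)
    n,l,st,ct=cv2.connectedComponentsWithStats(m.astype(np.uint8))
    for k in range(1,n):
        if st[k,4]>25: print(nm,st[k],ct[k].round(1),ray(c,*ct[k],42).round(1))
    m=(h[...,0]>14)&(h[...,0]<26)&(h[...,1]>120)&(h[...,2]>150)
    n,l,st,ct=cv2.connectedComponentsWithStats(m.astype(np.uint8))
    for k in range(1,n):
        r=ray(c,*ct[k],42)
        if st[k,4]>6 and 400<r[0]<540 and 20<r[1]<230: print(nm,'brass/yel',st[k],ct[k].round(1),r.round(1))
E
```

```text
[411.67863588  65.75590152 121.92167969] [[ 0.002  1.     0.007]
 [ 1.    -0.002  0.002]
 [ 0.002  0.007 -1.   ]] 0.5799639297050175
loose home expected red truck; masks:
s [410  46   9   5  26] [413.6  48.2] [1405.1  453.9   42. ]
s [238 112  23  19 213] [249.5 120.6] [648.7 383.   42. ]
s [271 226  14  11 100] [277.2 231.4] [506.2  -5.9  42. ]
s [299 230  10   6  26] [302.9 231.9] [557.3 -37.   42. ]
s [278 238  12   9  58] [283.9 241.5] [504.9 -37.1  42. ]
s [185 260  25   6  60] [197.4 262.5] [312.4  11.4  42. ]
s [503 264   9  17  41] [506.8 273. ] [ 875.2 -343.5   42. ]
s brass/yel [244 218   4   4   9] [245.3 219.3] [458.9  61.8  42. ]
w [138 207  56  28 556] [165.7 221.9] [328.6  42.6  42. ]
w [344 248  13   9  63] [350.1 251.1] [510.5  10.9  42. ]
w [381 294  29   3  77] [394.5 294.9] [561.7 -39.4  42. ]
w brass/yel [278  49   3   5   9] [278.7  50.8] [434.4 193.3  42. ]
w brass/yel [265  57   9  16  45] [268.3  65.8] [425.9 181.8  42. ]
w brass/yel [297 194   8  19  74] [299.8 203.3] [457.8  61.   42. ]
t [421   0  15   5  36] [426.7   1.4] [ 880.7 -328.1   42. ]
t [347  30   9   9  33] [351.3  33.9] [ 821.4 -160.7   42. ]
t [  56  113   53   43 1095] [ 82.1 134.9] [655.  394.2  42. ]
t brass/yel [187 229  11  10  80] [192.2 233.3] [441.9 192.3  42. ]
```

{"op": "jog_arm", "data": {
  "plan": [0, -3, -12, 0, 0.3, 0, 0, 0, -3, -20, 0, 0, 0, 0, 0, 0, -20, 0, 0, 0, 0, 0, 0, -16, 0, 0, 0, 0, 0, 0, -11, 0, 0, 0, 0, 0, 0, -6, 0, 0, 0, 0, 0, 0, -3, 0, 0, 0, 0, 0, 0, 0, 0, 0, 0, 0]
}}

```text
clock: 24.63
ee_pos: [423.4, 52.8, 31.0]
eef_rot: [[0.014, 1.0, 0.012], [1.0, -0.014, 0.002], [0.002, 0.012, -1.0]]
contact_force: [-0.3, 0.1, -0.5]
finger_gap: 0.8
```

{"op": "jog_arm", "data": {
  "plan": [0, 2.5, 0, 0, 0.4, 0, 0, 0, 2.5, 0, 0, 0, 0, 0, 0, 1.5, 0, 0, 0, 0, 0, 0, 0, 0, 0, 0, 0, 0, 3, 0, 0, 0, 0, 0, 0, 3, 0, 0, 0, 0, 0, 0, 3, 0, 0, 0, 0, 0, 0, 2, 0, 0, 0, 0, 0, 0]
}}

```text
clock: 25.3
ee_pos: [437.9, 60.1, 33.9]
eef_rot: [[0.014, 1.0, 0.01], [1.0, -0.014, 0.002], [0.003, 0.01, -1.0]]
contact_force: [0.3, 0.1, -0.3]
finger_gap: 0.6
```

```bash
python3 - <<'E'
from h import *
w=shot('wrist','w13.png');print(w['s']['ee_pos'],w['s']['contact_force'])
c=w;h=cv2.cvtColor(c['image'],cv2.COLOR_BGR2HSV)
m=(h[...,0]>14)&(h[...,0]<26)&(h[...,1]>120)&(h[...,2]>130)
n,l,st,ct=cv2.connectedComponentsWithStats(m.astype(np.uint8))
for k in range(1,n):
    r=ray(c,*ct[k],42)
    if st[k,4]>6 and 400<r[0]<540 and 20<r[1]<230: print('brass/yel',st[k],ct[k].round(1),r.round(1))
E
```

```text
[437.90775554  60.07172899  33.85162811] [ 0.30276616  0.11106606 -0.28928473]
brass/yel [240   0  33  12 267] [255.9   4.1] [441.8 187.2  42. ]
brass/yel [227  12  15  20  78] [232.5  24.1] [429.6 178.3  42. ]
brass/yel [266  14  19  30 140] [275.2  30.6] [451.8 175.1  42. ]
brass/yel [414  82   6   3   7] [416.9  83.6] [529.7 148.3  42. ]
brass/yel [281 221   9  16  92] [285.3 229.7] [459.1  63.9  42. ]
brass/yel [245 257   4  21  67] [246.2 266.8] [434.3  38.6  42. ]
brass/yel [254 270   4  37  93] [255.8 288.9] [440.3  22.2  42. ]
brass/yel [245 280   3   3   7] [246.1 281. ] [434.   28.3  42. ]
```

{"op": "jog_arm", "data": {
  "plan": [2.5, 0.5, -0.7, 0, 0.3, 0, 0, 2.5, 0.5, -0.7, 0, 0, 0, 0, 2.5, 0, -0.5, 0, 0, 0, 0, 2.5, 0, 0, 0, 0, 0, 0, 2.5, 0, 0, 0, 0, 0, 0, 2.5, 0, 0, 0, 0, 0, 0, 2.5, 0, 0, 0, 0, 0, 0, 2.5, 0, 0, 0, 0, 0, 0]
}}

```text
clock: 26.02
ee_pos: [457.9, 60.9, 31.0]
eef_rot: [[0.014, 1.0, -0.0], [1.0, -0.014, 0.002], [0.002, -0.0, -1.0]]
contact_force: [0.2, 0.1, -1.0]
finger_gap: 0.4
```

{"op": "jog_arm", "data": {
  "plan": [2, 0, 0, 0, 0, 0, 0, 2, 0, 0, 0, 0, 0, 0, 2, 0, 0, 0, 0, 0, 0, 2, 0, 0, 0, 0, 0, 0, 2, 0, 0, 0, 0, 0, 0, 2, 0, 0, 0, 0, 0, 0, 2, 0, 0, 0, 0, 0, 0, 2, 0, 0, 0, 0, 0, 0]
}}

```text
clock: 26.68
ee_pos: [476.7, 60.9, 31.3]
eef_rot: [[0.014, 1.0, 0.001], [1.0, -0.014, 0.002], [0.002, 0.001, -1.0]]
contact_force: [-6.2, 0.8, 2.8]
finger_gap: 0.6
```

{"op": "jog_arm", "data": {
  "plan": [1.5, 0, 0, 0, 0, 0, 0, 1.5, 0, 0, 0, 0, 0, 0, 1.5, 0, 0, 0, 0, 0, 0, 1.5, 0, 0, 0, 0, 0, 0, 1.5, 0, 0, 0, 0, 0, 0, 1.5, 0, 0, 0, 0, 0, 0, 0, 0, 0, 0, 0, 0, 0, 0, 0, 0, 0, 0, 0, 0]
}}

```text
clock: 27.35
ee_pos: [476.2, 60.5, 29.3]
eef_rot: [[0.014, 1.0, -0.019], [1.0, -0.014, 0.001], [0.001, -0.019, -1.0]]
contact_force: [-1.5, 0.2, 0.0]
finger_gap: 0.4
```

```bash
python3 - <<'E'
from h import *
w=shot('wrist','w14.png');s=shot('scene','s14.png');print(w['s']['ee_pos'],w['s']['contact_force'])
for nm,c in(('w',w),('s',s)):
    h=cv2.cvtColor(c['image'],cv2.COLOR_BGR2HSV)
    m=(h[...,0]>12)&(h[...,0]<26)&(h[...,1]>110)&(h[...,2]>120)
    n,l,st,ct=cv2.connectedComponentsWithStats(m.astype(np.uint8))
    for k in range(1,n):
        r=ray(c,*ct[k],42)
        if st[k,4]>3 and 440<r[0]<520 and 30<r[1]<100: print(nm,st[k],ct[k].round(1),r.round(1))
print('seated pred',proj(w,(485,60,51)),proj(s,(485,60,42)))
E
```

```text
[476.23176618  60.48365997  29.32738629] [-1.49080667  0.22697408  0.03927624]
w [270 228   6   9  36] [272.3 232.8] [489.2  64.4  42. ]
w [244 253   5  33 112] [246.2 268.7] [473.   40.3  42. ]
w [254 253   4  54 164] [255.8 281.5] [478.9  31.2  42. ]
seated pred (np.float64(265.8457938423923), np.float64(246.14424651166055)) (np.float64(255.21755223945704), np.float64(215.48654310697793))
```

{"op": "jog_arm", "data": {
  "plan": [-5, 0, 0, 0, 0.5, 0, 0, -12, 0, 0, 0, 0.5, 0, 0, -14, 0, 0, 0, 0, 0, 0, -10, 0, 0, 0, 0, 0, 0, 0, 0, 15, 0, 0, 0, 0, 0, 0, 30, 0, 0, 0, 0, 0, 0, 30, 0, 0, 0, 0, 0, 0, 25, 0, 0, 0, 0]
}}

```text
clock: 28.12
ee_pos: [427.1, 60.0, 128.2]
eef_rot: [[0.014, 0.999, -0.046], [1.0, -0.014, -0.0], [-0.001, -0.046, -0.999]]
contact_force: [0.8, -0.4, -0.7]
finger_gap: 0.4
```

{"op": "jog_arm", "data": {
  "plan": [0, 15, 20, 0, 0, 0, 0, 0, 30, 10, 0, 0, 0, 0, 0, 36, 0, 0, 0, 0, 0, 0, 40, 0, 0, 0, 0, 0, 0, 40, 0, 0, 0, 0, 0, 0, 40, 0, 0, 0, 0, 0, 0, 35, 0, 0, 0, 0, 0, 0, 15, 0, 0, 0, 0, 0]
}}

```text
clock: 28.78
ee_pos: [425.1, 319.0, 167.6]
eef_rot: [[0.023, 0.999, -0.031], [1.0, -0.023, 0.006], [0.005, -0.031, -1.0]]
contact_force: [1.1, -0.8, 1.4]
finger_gap: 0.2
```

```bash
python3 - <<'E'
from h import *
t=shot('top','t15.png');s=shot('scene','s15.png');print(t['s']['ee_pos'],t['s']['clock'])
for nm,c in(('t',t),('s',s)):
    h=cv2.cvtColor(c['image'],cv2.COLOR_BGR2HSV)
    for col,m in(('red',((h[...,0]<8)|(h[...,0]>172))&(h[...,1]>150)&(h[...,2]>110)),('brass',(h[...,0]>10)&(h[...,0]<27)&(h[...,1]>110)&(h[...,2]>120))):
        n,l,st,ct=cv2.connectedComponentsWithStats(m.astype(np.uint8))
        for k in range(1,n):
            r=ray(c,*ct[k],42)
            if st[k,4]>2 and 380<r[0]<590 and -80<r[1]<230: print(nm,col,st[k],ct[k].round(1),r.round(1))
# profile of top image along the front strip of decks (x=500) and track (x=555) at z=28
for x,z in((498,28),(575,28),(492,26)):
    print(x,[tuple(int(q) for q in t['image'][int(round(v)),int(round(u))]) for u,v in (proj(t,(x,y,z)) for y in range(92,56,-2))])
E
```

```text
[425.14807208 318.99525823 167.62595615] 28.7833
t red [306 154   4  15  35] [307.2 161.3] [560.4 -38.7  42. ]
t red [285 183  29  14 252] [298.  189.5] [506.5 -14.6  42. ]
t red [184 184  30  26  85] [202.8 202.9] [497.7 168.4  42. ]
t red [290 235   8   7  48] [293.2 238. ] [415.2   4.6  42. ]
t brass [248 148   5   8  23] [250.1 152.3] [588.7  69.8  42. ]
t brass [305 153   3   2   3] [306.  153.3] [576.5 -38.3  42. ]
t brass [308 156   2   2   4] [308.5 156.5] [569.7 -42.4  42. ]
t brass [313 156   2   3   3] [313.3 157. ] [567.8 -51.6  42. ]
t brass [309 164   3   2   4] [310.2 164.8] [552.9 -43.8  42. ]
t brass [210 183   3   1   3] [211. 183.] [534.9 150.1  42. ]
t brass [177 188   3   1   3] [178. 188.] [531.1 213.7  42. ]
t brass [256 201   9   3  24] [260.2 202. ] [489.2  59.7  42. ]
t brass [171 211   3   2   3] [172.  211.7] [486.4 227.7  42. ]
t brass [187 229  11  10  80] [192.2 233.3] [441.9 192.3  42. ]
t brass [195 241   6   3   6] [197.5 242.2] [424.3 183.6  42. ]
s red [231 178   3   3   6] [231.8 179.2] [490.9 193.9  42. ]
s red [252 184   3   4   7] [252.6 186. ]
[... 903 characters left out ...]
3), (236, 249, 244), (237, 249, 245), (237, 249, 244), (238, 250, 244), (238, 249, 244), (240, 250, 243), (230, 240, 233)]
575 [(146, 166, 184), (107, 126, 146), (123, 142, 162), (153, 175, 192), (140, 162, 179), (85, 104, 125), (123, 156, 170), (132, 161, 174), (152, 176, 194), (52, 64, 86), (64, 75, 95), (155, 177, 194), (151, 174, 191), (39, 51, 74), (56, 70, 91), (153, 177, 192), (151, 173, 190), (107, 126, 145)]
492 [(69, 94, 105), (78, 97, 95), (85, 99, 106), (86, 97, 101), (88, 103, 111), (80, 92, 98), (85, 101, 112), (68, 91, 100), (80, 97, 114), (71, 94, 114), (73, 95, 112), (70, 94, 112), (41, 87, 115), (54, 156, 200), (63, 173, 217), (67, 179, 222), (72, 182, 226), (66, 174, 218)]
```

```bash
python3 -c "
from h import *
print(get_state()['dq'].round(2));print(hand_in())"
```

```text
[-3.01 -0.97  2.86 -1.06  0.38 -2.05]
the job is handed in; nothing more can be done
None
```

I believe the plank is joined and pinned, and I handed the job in at about 28.8 s. `hand_in()` gives no verdict, so this rests on my own checks.

**What I did:** I moved the glue bottle out of the gap and set it down in front of the fixed section. I also moved the red jar about 50 mm towards the robot for clearance. Then I squared the loose section with a push on its front face, slid it home against its end face, pushed the pin in and drew the arm clear.

**Last checks:**
- **Loose section:** it stopped at y = -63.4 with about 14 N of push; I expected -64. The track shows no gap at the joint in the top view.
- **Pin:** its head travelled about 30 mm (27 to 31 needed) and stopped. Both fixed cameras put it at x = 489 mm, against the fork front.
- **Jars, glue bottle and pickup:** red jar, yellow jar and pickup were each found where expected by colour. The last pictures I viewed showed all of them upright, with the pickup on its wheels, but those were taken before the final push. I had used all 12 pictures by then, so I did not see the final state with my own eyes.

**What went wrong or disagreed:**
- My first try at the glue bottle drifted about 19 mm off in y. It missed and nudged the bottle about 9 mm, but the bottle stayed upright.
- Setting the bottle down pressed it on the table with about 29 N, under the 40 N limit.
- The wrist camera read 3 to 4 mm further in x than the fixed cameras, so I lined up the lug and fork from the wrist view alone.
- The arm was still settling slightly (up to about 3°/s) when I handed in, but it was well clear of everything.

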